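# Stack a truck rebuild on the parts spindle

## Task

Stack the parts of this rebuild on the bench spindle one at a time, in the order they go, bottom first: the bronze baseplate flat on the stand's foot, then the cream wheel, then the blue cup with its open side up, all threaded over the spindle, and last the orange bushing standing upright in the blue cup. Leave the black wheel, the hex key set and the green-lidded tin where they are, and let go of everything.

Things in the scene. Friction and masses are not known exactly. Their poses are not given: they have to be found in the camera images.
- stand: Parts spindle, fixed to the bench: a dark steel disc foot 100 mm in diameter and 15 mm thick with one upright bright steel spindle in its middle, 10 mm in diameter, with a small yellow tapered tip, reaching 59 mm above the foot's top (74 mm above the bench). Origin: centre of the foot's underside, on the spindle's axis; z up.
- baseplate: Bronze truck baseplate, a flat rectangular block 74 mm (its x) by 50 mm (its y) by 16 mm thick, with a 25 mm round hole through its centre, lying flat. Origin: centre of its underside, on the hole's axis; z up. About 0.2 kg. To be lowered over the spindle; its yaw on the stand is free.
- wheel: Cream longboard wheel with a white core, lying flat: 62 mm in diameter (edges bevelled to 56 mm), 36 mm high, with a 24 mm bore straight through. Origin: centre of its underside; z up. About 0.13 kg. It goes on the baseplate, its underside then 31 mm above the bench.
- cup: Blue plastic bushing cup, open side up: 48 mm in outer diameter, 18 mm high, floor 8 mm thick with a 20 mm hole through its middle, above it a round recess 42 mm wide and 10 mm deep. Origin: centre of its underside; z up. About 0.04 kg. It goes on the wheel, its underside then 67 mm above the bench; the spindle's tip then ends 1 mm below the recess's floor.
- bushing: Orange urethane bushing, an upright tube 28 mm in outer diameter, 12 mm bore, 28 mm tall. Origin: centre of its underside; z up. About 0.03 kg. It goes in the blue cup's recess, its underside then 75 mm above the bench and 18 mm of it standing out above the cup's rim.
- keys: Hex key set, leave alone: red plastic holder 34 mm (its x) by 70 mm (its y) by 30 mm high with five steel L-shaped keys rising to 73 mm. Origin: centre of its underside.
- black_wheel: Black wheel with a white core, leave alone: 54 mm in diameter, 30 mm high. Origin: centre of its underside.
- tin: Round steel bearing tin with a green lid, leave alone: 66 mm in diameter, 26 mm high. Origin: centre of its underside.

How it is judged (in metres and radians):
On the way, in this order (a step that is already met when the one before it is completed fails the run):
1. the bronze baseplate lies flat on the stand's foot, round the spindle (horizontal distance between baseplate and stand below 0.011 m and z of baseplate in the frame of stand between 0.012 and 0.018 m and angle between baseplate's own z axis and vertical below 0.12 rad), for 0.2 s.
2. then the cream wheel lies on the baseplate, round the spindle (all of step 1 and horizontal distance between wheel and stand below 0.011 m and z of wheel in the frame of stand between 0.028 and 0.034 m and angle between wheel's own z axis and vertical below 0.12 rad), for 0.2 s.
3. then the blue cup sits on the wheel, open side up, on the spindle (all of step 2 and horizontal distance between cup and stand below 0.01 m and z of cup in the frame of stand between 0.064 and 0.07 m and angle between cup's own z axis and vertical below 0.12 rad), for 0.2 s.
4. then the orange bushing stands in the blue cup (all of step 3 and horizontal distance between bushing and stand below 0.016 m and z of bushing in the frame of stand between 0.072 and 0.078 m and angle between bushing's own z axis and vertical below 0.12 rad and horizontal distance between bushing and cup below 0.009 m), for 0.2 s.
At the end, for the whole second after the job is handed in: From the foot up: baseplate, cream wheel, blue cup open side up, and the bushing in the cup, undersides 15, 31, 67 and 75 mm above the bench (within 3 mm), upright within 0.12 rad, within 11, 11, 10 and 16 mm of the spindle axis, bushing within 9 mm of the cup centre, all released and at rest (all of step 4 and linear speed of each of baseplate, wheel, cup, bushing below 0.02 m/s and angular speed of each of baseplate, wheel, cup, bushing below 0.3 rad/s); the robot touches nothing.
It fails at once if the hex key set, the black wheel or the tin is pushed more than 30 mm (distance of any of keys, black_wheel, tin from where it was at the start of the episode above 0.03 m).
It also fails if it takes over 112 s, if anything falls off the work surface, if the arm or the gripper's body presses on something with over 40 N, if the wrist force passes 120 N, or if a joint passes its speed limit or range.

## Robot

A 6-joint arm with a two-finger parallel gripper is mounted at the origin on the work surface. World frame = base frame: x ahead of the robot, y to its left, z up, the work surface at z = 0. Lengths are in mm, angles in rad, forces in N, time in s.
With the tool pointing down it reaches from about 350 to 925 mm from the base axis. Payload 6.4 kg.
Tool frame: the origin (TCP) lies at the very end of the fingers, on their centre line; the grasp point (between the pads) lies 19 mm behind it (grasp_offset is the distance from the TCP to the grasp point, in mm); z points along the fingers, y is the line along which they close (so a half turn about z gives the same grasp; the last joint's range is limited). The gripper opens to 94 mm and grips with 3 to 60 N. Pads are 16 mm wide; open, the fingers measure 119 mm over their backs; the gripper's body (75 mm by 177 mm) begins 78 mm behind the grasp point.
Start: joints at [-1.29, 0.245, 1.558, -0, 1.339, -0.174], TCP at [285.54, -583.936, 205.455] pointing down, gripper open.
Joint ranges: [-3.13, 3.13], [-1.02, 2.26], [0.13, 2.54], [-0.95, 4.09], [0.21, 2.88], [-2.74, 2.74]. Speed limits (rad/s): [2.57, 2.57, 3.14, 3.14, 3.14, 3.14].

## Interface

Orientations are given as a rotation vector (axis times angle).
In Python, from cell import get_obs, grab_frame, get_calibration, job_done, grasp_offset gives the robot as it stands.
- The arm moves only by the tool servo_tool, never from a script. Its argument "commands" is one flat list of numbers, 7 for each row, row after row: the turn, a rotation vector about the tool's x, y, z in units of pi rad (1.0 is pi rad), then the shift along the tool's x, y, z in units of 75 cm (1.0 is 75 cm), then the opening, from -1 (shut) to 1 (fully open). In form: [wx, wy, wz, x, y, z, hand, wx, wy, wz, x, y, z, hand, ...]. A call has 1 to 12 rows; each row is the pose to reach, as a shift and turn from the pose commanded when the call began, along the tool's axes at that moment, turning the shorter way round; what a row does not reach only later rows make up. A row lasts 1/8 s, in which the tool goes at most 62.5 mm and 10.7 degrees, less where a joint would pass 70% of its speed; a pose out of reach is approached as far as the arm can. A call with a number of a shift or a turn outside -1 to 1 is refused whole. A call with a gripper value outside its range is refused whole. The fingers move at their own pace and stop on an object; "squeeze" is the grip in N (left out, the last holds). Time passes only in rows, so rows that repeat a pose let the fingers close. It gives the time, the measured TCP pose, the force, the opening and the grip force at its end, in the units of the state.
- get_obs(): the state, without advancing time (a new reading comes with each control period).
- grab_frame(name): name is "scene" or "top"; returns the picture (480x640x3 uint8, red, green, blue); there is no depth.
- get_calibration(name): a dict with "mtx" (3x3 intrinsics, pixels), "R" (3x3) and "t" (3): a world point X has camera coordinates R X + t. Camera axes: x right, y down, z forward; pixel columns grow to the right and rows downward; lengths in mm; the calibration is good to about 2 mm. A picture is of the moment at which its call begins. get_calibration takes no time and is no camera call.
- job_done(): hands the job in; it is judged then, once.
The state is a dict: "time_s": time; "joint_pos": joint angles; "dq": joint speeds; "effort": joint torques, N m; "eef_pos": TCP position; "tcp_rot": TCP orientation; "force": force on the tool from outside, world axes, zero at the start; "wrist_torque": the same for the moment, N m; "width": finger opening in mm; "grasp_force": force on a finger pad.
Only numpy, scipy, OpenCV 4.12 (cv2) and the standard library are available. Lean on these libraries where they do the work, as an engineer would, in place of code of your own. Each camera call takes 0.05 s, during which the arm holds its last target. There are 200 camera calls.

## Working session

There is one attempt and no reset: what is moved stays moved. The work goes in short steps, Python scripts to look and compute and a tool call to move; the robot and the scene stay as the last step left them, time stands still between calls to the robot, and variables do not carry over. Pictures are saved under pics/ and viewed, at most 14 in all, crops included, and the job is handed in when it is done.

Besides the shell and the picture viewer there is one more tool, called after "Emit:" as name(argument=value, ...) on one line, values as JSON. servo_tool: Moves the arm, as the interface text tells. Shifts and turns lie within -1 to 1; 1 stands for 75 cm of shift or pi rad of turn. Its arguments: {"type":"object","properties":{"commands":{"type":"array"},"squeeze":{"type":"number"}},"required":["commands"]}

```bash
mkdir -p pics; ls
python3 - <<'E'
from cell import *
import cv2,numpy as np
print(get_obs(),grasp_offset)
for n in("scene","top"):
    c=get_calibration(n);print(n,c, -np.array(c['R']).T@np.array(c['t']))
    cv2.imwrite(f"pics/{n}0.png",grab_frame(n)[...,::-1])
E
```

```text
pics
{'time_s': 0.0, 'joint_pos': array([-1.29009929e+00,  2.45813171e-01,  1.55900283e+00, -9.71615952e-06,
        1.33872264e+00, -1.74123588e-01]), 'dq': array([ 0.00164836, -0.00020863,  0.0011253 , -0.00168246, -0.00062153,
       -0.00256217]), 'effort': array([ 9.17948273e-04, -4.15837991e+01, -3.14598584e+01,  6.85567874e-02,
        3.32336908e-02, -1.28368220e-04]), 'eef_pos': array([ 285.36388109, -583.33307726,  204.35197311]), 'tcp_rot': array([-3.05881420e+00, -7.07854055e-01,  1.77525495e-04]), 'force': array([-0.22369018, -0.62902131,  0.2375793 ]), 'wrist_torque': array([-0.07926157,  0.01751305,  0.02282734]), 'grasp_force': 0.0, 'width': 93.98669800785974} 18.8
scene {'mtx': array([[490.20346504,   0.        , 322.12058333],
       [  0.        , 490.20346504, 234.33278247],
       [  0.        ,   0.        ,   1.        ]]), 'R': array([[-0.07198121,  0.99734648,  0.01089479],
       [ 0.65468976,  0.05548573, -0.75385851],
       [-0.75246264, -0.04713094, -0.65694646]]), 't': array([  35.78452008, -329.0460156 , 1278.76947597])} [1180.22512522   42.83739455  591.6390761 ]
top {'mtx': array([[438.7719405 ,   0.        , 323.75761207],
       [  0.        , 438.7719405 , 242.7977482 ],
       [  0.        ,   0.        ,   1.        ]]), 'R': array([[ 0.01273862, -0.99988673,  0.00801546],
       [-0.9995871 , -0.01294046, -0.02565506],
       [ 0.02575588, -0.00768534, -0.99963872]]), 't': array([-10.68540254, 509.20705114, 811.23212534])} [488.23892139   2.13977447 824.08842787]
```

View pics/scene0.png

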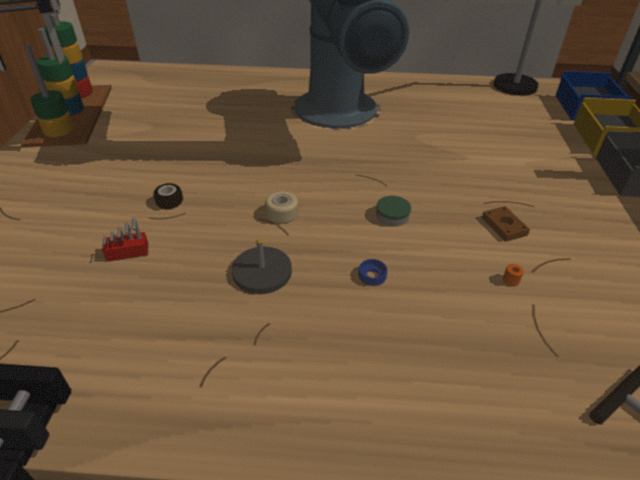

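View pics/top0.png

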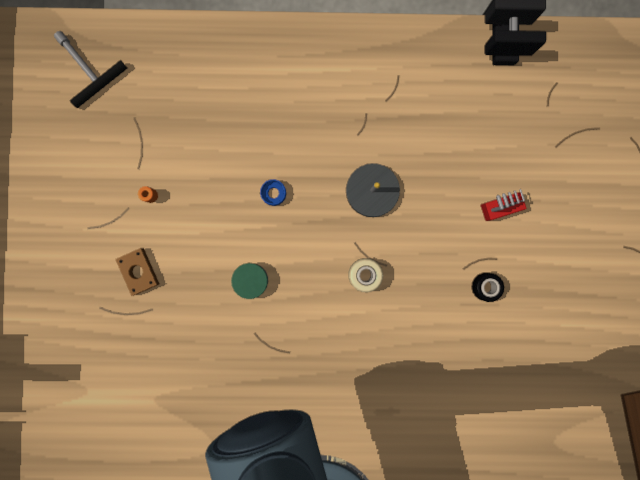

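The scene view shows the black wheel (168,195), cream wheel (282,206), tin (393,210), baseplate (506,222), keys (125,242), stand (262,268), cup (373,272) and bushing (513,274). The top view matches: stand (374,190), cup (274,193), bushing (148,194), baseplate (139,271), cream wheel (366,275). I'll magnify the parts next.

```bash
cat > h.py <<'E'
import cv2,numpy as np
from cell import *
def crop(im,u,v,r=26,k=7):
    return cv2.resize(im[v-r:v+r,u-r:u+r],None,fx=k,fy=k,interpolation=cv2.INTER_CUBIC)
def ray(n,uv):
    c=get_calibration(n);R=np.array(c['R']);t=np.array(c['t'])
    d=R.T@np.linalg.solve(c['mtx'],[uv[0],uv[1],1.]);return -R.T@t,d/np.linalg.norm(d)
def plane(n,uv,z):
    o,d=ray(n,uv);return o+d*(z-o[2])/d[2]
def tri(us,ut):
    o1,d1=ray("scene",us);o2,d2=ray("top",ut)
    s=np.linalg.lstsq(np.c_[d1,-d2],o2-o1,rcond=None)[0]
    a,b=o1+s[0]*d1,o2+s[1]*d2
    return (a+b)/2,np.linalg.norm(a-b)
E
python3 - <<'E'
from h import *
P={"scene":[(506,222),(282,206),(373,272),(513,274),(262,262)],"top":[(139,271),(366,275),(274,193),(148,194),(374,190)]}
g=[]
for n in P:
    im=cv2.imread(f"pics/{n}0.png")
    row=[cv2.resize(crop(im,u,v,36 if i==4 else 26,7),(266,266)) for i,(u,v) in enumerate(P[n])]
    g.append(row)
m=np.vstack([np.hstack(g[0][:3]),np.hstack(g[1][:3])]);cv2.imwrite("pics/m1.png",m)
m=np.vstack([np.hstack(g[0][3:]),np.hstack(g[1][3:])]);cv2.imwrite("pics/m2.png",m)
for n in P:
    im=cv2.imread(f"pics/{n}0.png");h=cv2.cvtColor(im,cv2.COLOR_BGR2HSV)
    for u,v in P[n]: print(n,u,v,[tuple(h[v+b,u+a]) for a,b in((0,0),(8,0),(-8,0),(0,10),(0,-10))])
E
```

```text
scene 506 222 [(np.uint8(13), np.uint8(147), np.uint8(59)), (np.uint8(14), np.uint8(155), np.uint8(87)), (np.uint8(15), np.uint8(173), np.uint8(87)), (np.uint8(15), np.uint8(154), np.uint8(78)), (np.uint8(13), np.uint8(156), np.uint8(88))]
scene 282 206 [(np.uint8(18), np.uint8(90), np.uint8(139)), (np.uint8(22), np.uint8(81), np.uint8(152)), (np.uint8(19), np.uint8(92), np.uint8(142)), (np.uint8(17), np.uint8(85), np.uint8(93)), (np.uint8(15), np.uint8(54), np.uint8(95))]
scene 373 272 [(np.uint8(15), np.uint8(104), np.uint8(81)), (np.uint8(119), np.uint8(92), np.uint8(61)), (np.uint8(112), np.uint8(137), np.uint8(95)), (np.uint8(116), np.uint8(102), np.uint8(60)), (np.uint8(117), np.uint8(79), np.uint8(58))]
scene 513 274 [(np.uint8(11), np.uint8(198), np.uint8(121)), (np.uint8(12), np.uint8(204), np.uint8(140)), (np.uint8(14), np.uint8(190), np.uint8(71)), (np.uint8(10), np.uint8(191), np.uint8(95)), (np.uint8(11), np.uint8(187), np.uint8(146))]
scene 262 262 [(np.uint8(15), np.uint8(27), np.uint8(76)), (np.uint8(21), np.uint8(30), np.uint8(59)), (np.uint8(11), np.uint8(35), np.ui
[... 596 characters left out ...]
uint8(16), np.uint8(107), np.uint8(188)), (np.uint8(109), np.uint8(198), np.uint8(139)), (np.uint8(109), np.uint8(195), np.uint8(127)), (np.uint8(109), np.uint8(194), np.uint8(138)), (np.uint8(109), np.uint8(194), np.uint8(139))]
top 148 194 [(np.uint8(13), np.uint8(182), np.uint8(153)), (np.uint8(11), np.uint8(212), np.uint8(71)), (np.uint8(12), np.uint8(194), np.uint8(201)), (np.uint8(17), np.uint8(107), np.uint8(190)), (np.uint8(17), np.uint8(106), np.uint8(182))]
top 374 190 [(np.uint8(0), np.uint8(4), np.uint8(60)), (np.uint8(90), np.uint8(12), np.uint8(44)), (np.uint8(80), np.uint8(10), np.uint8(73)), (np.uint8(60), np.uint8(7), np.uint8(75)), (np.uint8(75), np.uint8(7), np.uint8(71))]
```

View pics/m1.png

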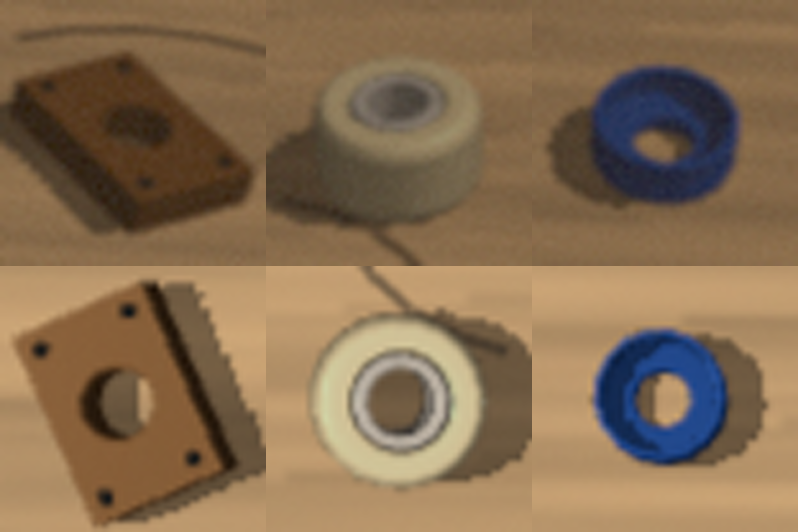

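View pics/m2.png

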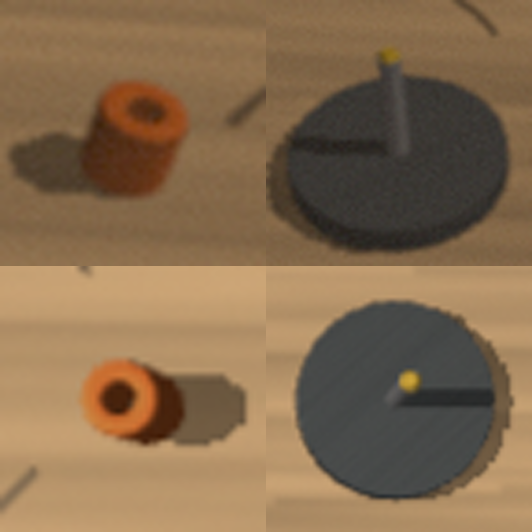

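The crops show clean features in both views: the plate hole, the wheel's core ring, the cup rim, the bushing's end face and the yellow tip. Now I'll measure them with colour masks.

```bash
cat > meas.py <<'E'
from h import *
def blob(n,im,uv,lo,hi,r=34,k=4):
    """largest mask contour near uv, upscaled k: ellipse (centre, axes, angle), minAreaRect"""
    u,v=uv;c=cv2.resize(im[v-r:v+r,u-r:u+r],None,fx=k,fy=k,interpolation=cv2.INTER_CUBIC)
    m=cv2.inRange(cv2.cvtColor(cv2.GaussianBlur(c,(5,5),0),cv2.COLOR_BGR2HSV),lo,hi)
    m=cv2.morphologyEx(m,cv2.MORPH_OPEN,np.ones((3,3)))
    cs,_=cv2.findContours(m,cv2.RETR_EXTERNAL,cv2.CHAIN_APPROX_NONE)
    q=max(cs,key=cv2.contourArea)
    f=lambda p:(np.array(p,float)+.5)/k-.5+[u-r,v-r]
    h=cv2.convexHull(q); e=cv2.fitEllipse(h) if len(h)>=5 else None
    rect=cv2.minAreaRect(q)
    return dict(e=f(e[0]),ax=np.array(e[1])/k,ang=e[2],rect=f(cv2.boxPoints(rect)),rs=np.array(rect[1])/k,bb=cv2.boundingRect(q),pts=f(q[:,0]))
E
python3 - <<'E'
from meas import *
np.set_printoptions(precision=1,suppress=True)
T=cv2.imread("pics/top0.png");S=cv2.imread("pics/scene0.png")
J=[("tip top","top",T,(377,186),(20,140,100),(35,255,255),8),
("tip sc","scene",S,(260,243),(18,100,60),(35,255,255),8),
("foot top","top",T,(374,190),(0,0,0),(179,60,95),34),
("foot sc","scene",S,(262,268),(0,0,0),(179,75,90),38),
("plate top","top",T,(139,271),(8,125,100),(16,255,255),30),
("cup top","top",T,(274,193),(100,80,0),(125,255,255),26),
("cup sc","scene",S,(373,272),(100,50,0),(125,255,255),26),
("wheel top","top",T,(366,275),(15,0,105),(30,92,255),26),
("bush top","top",T,(148,194),(5,175,140),(16,255,255),20),
("bush sc","scene",S,(513,274),(5,170,120),(16,255,255),20),
("core top","top",T,(366,275),(0,0,150),(179,50,255),20),
("core sc","scene",S,(282,200),(0,0,90),(179,65,255),14)]
for nm,n,im,uv,lo,hi,r in J:
    b=blob(n,im,uv,lo,hi,r); x0,y0=b['pts'].min(0);x1,y1=b['pts'].max(0)
    print(nm,"ell",b['e'],b['ax'],"bb",np.array([x0,y0,x1,y1]),"rect" ,b['rs'])
    if nm=="plate top":
        w=np.array([plane("top",p,16) for p in b['rect']]);print(w[:,:2].tolist(),w.mean(0))
# handread holes
for nm,s,t in [("tip",(259.3,241.2),(376.7,185.1)),("plate hole",(507.4,220.6),(136.1,271.8)),("core",(281.6,199.7),(366.2,275.4)),("bush bore",(515.9,269.5),(145.1,193.8))]:
    print(nm,*tri(s,t))
E
```

```text
tip top ell [376.6 184.7] [5.3 5.3] bb [374.1 182.1 379.1 187.4] rect [4.9 5.1]
tip sc ell [259.  240.5] [5.6 6.9] bb [255.9 237.6 262.4 243.1] rect [5.3 6.6]
foot top ell [372.6 189.9] [52.9 53.6] bb [346.1 163.6 399.1 216.4] rect [52.8 53. ]
foot sc ell [261.2 269. ] [48.9 59.6] bb [231.4 243.1 290.6 292.9] rect [49.4 58.4]
plate top ell [135.7 271.9] [36.5 52.1] bb [115.6 248.1 155.6 295.1] rect [41.  27.7]
[[475.3469985819266, 378.8490184821653], [496.1134162774399, 332.95747357463875], [427.543882867887, 301.5374693725982], [406.89214455563985, 347.37680516443845]] [451.5 340.2  16. ]
cup top ell [272.9 192.1] [25.3 26.2] bb [260.1 179.4 285.6 205.1] rect [25.8 25.5]
cup sc ell [372.4 271.7] [26.3 28.6] bb [358.6 259.1 386.4 284.4] rect [25.2 27.8]
wheel top ell [365.4 274.9] [33.7 34.9] bb [348.1 257.9 382.9 291.6] rect [34.8 33.4]
bush top ell [145.2 193.4] [13.8 14.3] bb [138.4 186.6 151.9 200.6] rect [14.  13.5]
bush sc ell [515.  269.4] [10.4 17.3] bb [506.6 263.9 522.9 275.1] rect [17.3 10.3]
core top ell [365.6 275.1] [18.  18.2] bb [356.6 265.9 374.6 283.9] rect [17.8 18.1]
core sc ell [281.2 199.6] [10.7 18.1] bb [272.4 194.4 289.9 204.9] rect [10.5 17.5]
tip [608.4 -93.3  70.6] 0.8816270893976338
plate hole [451.4 341.4  14.3] 2.679321430744545
core [450.9 -80.4  35.5] 0.919779728427006
bush bore [593.7 322.6  26.7] 1.5679116615678392
```

```bash
cat > plan.py <<'E'
from h import *
from scipy.spatial.transform import Rotation as Ro
def plan(pts,yaw=None):
    """pts: world TCP targets; prints turn (pi) and shift (75 cm) in tool axes from the measured pose"""
    s=get_obs();R=Ro.from_rotvec(s['tcp_rot'])
    print("t %.1f tcp"%s['time_s'],np.round(s['eef_pos'],1),"w %.1f g %.1f F"%(s['width'],s['grasp_force']),np.round(s['force'],1))
    if yaw is not None:
        a=np.radians(yaw);G=Ro.from_matrix(np.c_[[np.cos(a),np.sin(a),0],[np.sin(a),-np.cos(a),0],[0,0,-1]])
        print("turn",np.round((R.inv()*G).as_rotvec()/np.pi,4))
    for p in pts: print(p,np.round(R.inv().apply(np.array(p)-s['eef_pos'])/750,4))
E
python3 - <<'E'
from meas import *
from plan import plan
np.set_printoptions(precision=1,suppress=True)
print("tip",*tri((259,240.5),(376.6,184.7)))
print("foot top@15",plane("top",(372.6,189.9),15))
print("core",*tri((281.2,199.6),(365.6,275.1)), "outer@30",plane("top",(365.4,274.9),30))
print("bush",*tri((515,269.4),(145.2,193.4)))
print("cup rim@18",plane("top",(272.9,192.1),18))
# cup height: near/far silhouette -> left/right extremes of rim in both views
print("cup h",*tri((372.4,259.1+10.2),(272.9,192.1)))
plan([(450,-300,150),(451.5,340.5,120)],24.4)
E
```

```text
tip [608.8 -93.2  72.4] 0.203708068441208
foot top@15 [608.2 -93.3  15. ]
core [451.6 -80.2  36.1] 0.8643554672278285 outer@30 [451.6 -80.   30. ]
bush [594.3 321.5  27.5] 0.3482689659296897
cup rim@18 [601.2  90.8  18. ]
cup h [601.5  90.9  15.8] 0.21031983499011075
t 0.1 tcp [ 285.4 -583.4  204.5] w 93.8 g 0.0 F [-0.  -0.3 -0.4]
turn [-0. -0.  0.]
(450, -300, 150) [ 0.4 -0.2  0.1]
(451.5, 340.5, 120) [ 0.7 -1.   0.1]
```

Heights match the given sizes: tip 72 of 74, wheel top 36, bushing top 27.5 of 28, plate hole at 14 of 16, cup rim about 16–18 and foot centre equal to the tip axis.

```bash
sed -i 's/^def plan/np.set_printoptions(precision=4,suppress=True)\ndef plan/' plan.py
python3 - <<'E'
from plan import *
plan([(500,-150,160),(451.5,340.5,120)],24.4)
E
```

```text
t 0.1 tcp [ 285.4 -583.4  204.5] w 93.8 g 0.0 F [-0.  -0.3 -0.4]
turn [-0.0005 -0.0001  0.0092]
(500, -150, 160) [ 0.5109 -0.3933  0.0601]
(451.5, 340.5, 120) [ 0.7401 -1.0092  0.1145]
```

Emit:
servo_tool(commands=[0, 0, 0.0092, 0.511, -0.393, 0.06, 1, 0, 0, 0.0092, 0.511, -0.393, 0.06, 1, 0, 0, 0.0092, 0.511, -0.393, 0.06, 1, 0, 0, 0.0092, 0.511, -0.393, 0.06, 1, 0, 0, 0.0092, 0.511, -0.393, 0.06, 1, 0, 0, 0.0092, 0.511, -0.393, 0.06, 1, 0, 0, 0.0092, 0.511, -0.393, 0.06, 1, 0, 0, 0.0092, 0.511, -0.393, 0.06, 1, 0, 0, 0.0092, 0.74, -0.99, 0.08, 1, 0, 0, 0.0092, 0.74, -0.99, 0.08, 1, 0, 0, 0.0092, 0.74, -0.99, 0.08, 1, 0, 0, 0.0092, 0.74, -0.99, 0.08, 1])

```text
time_s: 1.6
eef_pos: [477.6, 100.0, 152.4]
tcp_rot: [-3.071, -0.663, -0.0]
force: [1.6, -0.4, -0.2]
width: 93.5
grasp_force: 0.0
```

Run:
```python
from plan import *
plan([(451.5,340.5,100)],24.4)
```

```text
t 1.6 tcp [477.6 100.  152.4] w 93.5 g 0.0 F [ 1.6 -0.4 -0.2]
turn [-0.     -0.     -0.0001]
(451.5, 340.5, 100) [ 0.1007 -0.3064  0.0699]
```

Emit:
servo_tool(commands=[0, 0, 0, 0.1, -0.306, 0.07, 1, 0, 0, 0, 0.1, -0.306, 0.07, 1, 0, 0, 0, 0.1, -0.306, 0.07, 1, 0, 0, 0, 0.1, -0.306, 0.07, 1, 0, 0, 0, 0.1, -0.306, 0.07, 1, 0, 0, 0, 0.1, -0.306, 0.07, 1, 0, 0, 0, 0.1, -0.306, 0.07, 1, 0, 0, 0, 0.1, -0.306, 0.07, 1])

```text
time_s: 2.6
eef_pos: [452.4, 337.1, 100.6]
tcp_rot: [-3.071, -0.661, -0.001]
force: [-0.4, 0.5, -1.1]
width: 93.7
grasp_force: 0.0
```

Run:
```python
from plan import *
plan([(451.5,340.5,4),(451.5,340.5,130)],24.4)
```

```text
t 2.6 tcp [452.4 337.1 100.6] w 93.7 g 0.0 F [-0.4  0.5 -1.1]
turn [ 0.     -0.0002 -0.0006]
(451.5, 340.5, 4) [ 0.0007 -0.0046  0.1288]
(451.5, 340.5, 130) [ 0.0008 -0.0046 -0.0392]
```

Emit:
servo_tool(commands=[0, 0, 0, 0.0008, -0.004, 0.06, 1, 0, 0, 0, 0.0008, -0.004, 0.1, 1, 0, 0, 0, 0.0008, -0.004, 0.128, 1, 0, 0, 0, 0.0008, -0.004, 0.128, 1, 0, 0, 0, 0.0008, -0.004, 0.128, 1, 0, 0, 0, 0.0008, -0.004, 0.128, -1, 0, 0, 0, 0.0008, -0.004, 0.128, -1, 0, 0, 0, 0.0008, -0.004, 0.128, -1, 0, 0, 0, 0.0008, -0.004, 0.128, -1, 0, 0, 0, 0.0008, -0.004, 0.128, -1, 0, 0, 0, 0.0008, -0.004, 0.128, -1], squeeze=30)

```text
time_s: 3.98
eef_pos: [451.1, 341.0, 4.2]
tcp_rot: [3.07, 0.664, -0.0]
force: [0.3, -0.5, 1.5]
width: 49.8
grasp_force: 30.0
```

Run:
```python
from plan import *
s=get_obs()['eef_pos']
plan([(s[0],s[1],120),(608.6,-93.2,120)],24.4)
```

```text
t 4.0 tcp [451.1 341.    4.2] w 49.8 g 30.0 F [ 0.3 -0.5  1.5]
turn [0.0001 0.     0.0001]
(np.float64(451.0739458337242), np.float64(340.9691049397645), 120) [-0.      0.     -0.1544]
(608.6, -93.2, 120) [-0.048   0.614  -0.1543]
```

Emit:
servo_tool(commands=[0, 0, 0, 0, 0, -0.05, -1, 0, 0, 0, 0, 0, -0.12, -1, 0, 0, 0, 0, 0, -0.154, -1, 0, 0, 0, -0.048, 0.614, -0.154, -1, 0, 0, 0, -0.048, 0.614, -0.154, -1, 0, 0, 0, -0.048, 0.614, -0.154, -1, 0, 0, 0, -0.048, 0.614, -0.154, -1, 0, 0, 0, -0.048, 0.614, -0.154, -1, 0, 0, 0, -0.048, 0.614, -0.154, -1, 0, 0, 0, -0.048, 0.614, -0.154, -1, 0, 0, 0, -0.048, 0.614, -0.154, -1, 0, 0, 0, -0.048, 0.614, -0.154, -1])

```text
time_s: 5.48
eef_pos: [608.2, -94.1, 118.8]
tcp_rot: [-3.07, -0.66, 0.002]
force: [-0.7, -0.0, -2.8]
width: 49.6
grasp_force: 30.0
```

Emit:
servo_tool(commands=[0, 0, 0, 0, 0, 0, -1, 0, 0, 0, 0, 0, 0, -1, 0, 0, 0, 0, 0, 0, -1])

```text
time_s: 5.85
eef_pos: [608.3, -92.0, 119.7]
tcp_rot: [-3.07, -0.666, 0.0]
force: [0.2, 0.2, -2.3]
width: 49.7
grasp_force: 30.0
```

Run:
```python
from plan import *
plan([(608.6,-93.2,120),(608.6,-93.2,21)],24.4)
a=cv2.cvtColor(grab_frame("scene"),cv2.COLOR_RGB2BGR);b=cv2.cvtColor(grab_frame("top"),cv2.COLOR_RGB2BGR)
cv2.imwrite("pics/c1.png",np.hstack([crop(a,262,240,50,4),crop(b,374,190,50,4)]))
```

```text
t 5.8 tcp [608.3 -92.  119.7] w 49.7 g 30.0 F [ 0.2  0.2 -2.3]
turn [-0.0001  0.      0.0005]
(608.6, -93.2, 120) [-0.0003  0.0017 -0.0005]
(608.6, -93.2, 21) [-0.0003  0.0017  0.1315]
```

View pics/c1.png

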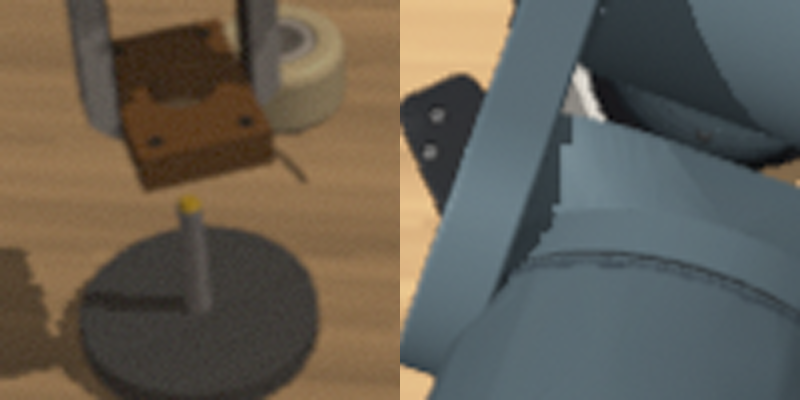

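The scene crop shows the plate held level, with its hole (crop 183,95) above the yellow tip (crop 190,205). The arm hides the stand from the top camera. I'll lower it onto the foot.

Emit:
servo_tool(commands=[0, 0, 0, 0, 0.0015, 0.03, -1, 0, 0, 0, 0, 0.0015, 0.06, -1, 0, 0, 0, 0, 0.0015, 0.09, -1, 0, 0, 0, 0, 0.0015, 0.115, -1, 0, 0, 0, 0, 0.0015, 0.128, -1, 0, 0, 0, 0, 0.0015, 0.1335, -1, 0, 0, 0, 0, 0.0015, 0.1335, -1, 0, 0, 0, 0, 0.0015, 0.1335, -1])

```text
time_s: 6.95
eef_pos: [609.6, -94.4, 20.3]
tcp_rot: [3.07, 0.664, 0.002]
force: [0.1, 0.1, -3.3]
width: 49.6
grasp_force: 30.0
```

Run:
```python
from plan import *
plan([(608.6,-93.2,19.5)],24.4)
```

```text
t 7.0 tcp [609.6 -94.4  20.3] w 49.6 g 30.0 F [ 0.1  0.1 -3.3]
turn [ 0.0003 -0.0003  0.    ]
(608.6, -93.2, 19.5) [-0.0005 -0.002   0.001 ]
```

Not yet touching; a last millimetre down, open, and lift.

Emit:
servo_tool(commands=[0, 0, 0, 0, -0.0015, 0.0012, -1, 0, 0, 0, 0, -0.0015, 0.0012, -1, 0, 0, 0, 0, -0.0015, 0.0012, 1, 0, 0, 0, 0, -0.0015, 0.0012, 1, 0, 0, 0, 0, -0.0015, 0.0012, 1, 0, 0, 0, 0, -0.0015, 0.0012, 1, 0, 0, 0, 0, -0.0015, -0.06, 1, 0, 0, 0, 0, -0.0015, -0.12, 1, 0, 0, 0, 0, -0.0015, -0.16, 1, 0, 0, 0, 0, -0.0015, -0.16, 1])

```text
time_s: 8.2
eef_pos: [610.4, -93.7, 142.4]
tcp_rot: [3.068, 0.663, 0.008]
force: [-0.4, 0.5, 0.1]
width: 93.9
grasp_force: 0.0
```

Run:
```python
from plan import *
plan([(451.6,-80.2,100)],24.4)
```

```text
t 8.2 tcp [610.4 -93.7 142.4] w 93.9 g 0.0 F [-0.4  0.5  0.1]
turn [ 0.0013 -0.0014  0.    ]
(451.6, -80.2, 100) [-0.1856 -0.1041  0.0554]
```

Emit:
servo_tool(commands=[0, 0, 0, -0.186, -0.104, 0.02, 1, 0, 0, 0, -0.186, -0.104, 0.04, 1, 0, 0, 0, -0.186, -0.104, 0.055, 1, 0, 0, 0, -0.186, -0.104, 0.055, 1, 0, 0, 0, -0.186, -0.104, 0.055, 1, 0, 0, 0, -0.186, -0.104, 0.055, 1, 0, 0, 0, -0.186, -0.104, 0.055, 1])

```text
time_s: 9.07
eef_pos: [450.4, -80.1, 98.8]
tcp_rot: [3.07, 0.664, 0.001]
force: [0.3, 0.3, -0.9]
width: 94.0
grasp_force: 0.0
```

Run:
```python
from plan import *
plan([(451.6,-80.2,8)],24.4)
b=cv2.cvtColor(grab_frame("top"),cv2.COLOR_RGB2BGR);a=cv2.cvtColor(grab_frame("scene"),cv2.COLOR_RGB2BGR)
cv2.imwrite("pics/c2.png",np.hstack([crop(a,262,252,50,4),crop(b,374,190,50,4)]))
```

```text
t 9.1 tcp [450.4 -80.1  98.8] w 94.0 g 0.0 F [ 0.3  0.3 -0.9]
turn [ 0.0002 -0.0002  0.0001]
(451.6, -80.2, 8) [0.0013 0.0007 0.1211]
```

View pics/c2.png

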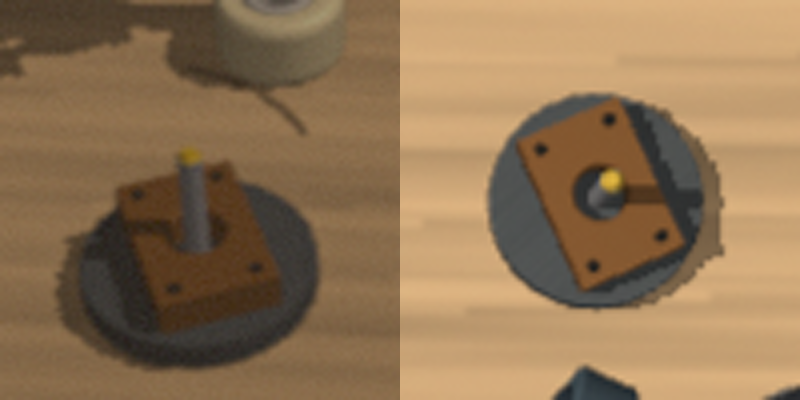

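The plate lies flat on the foot with its hole (crop 599,192) round the spindle. Next is the wheel.

Emit:
servo_tool(commands=[0, 0, 0, 0.001, 0.0005, 0.06, 1, 0, 0, 0, 0.001, 0.0005, 0.1, 1, 0, 0, 0, 0.001, 0.0005, 0.121, 1, 0, 0, 0, 0.001, 0.0005, 0.121, 1, 0, 0, 0, 0.001, 0.0005, 0.121, 1, 0, 0, 0, 0.001, 0.0005, 0.121, -1, 0, 0, 0, 0.001, 0.0005, 0.121, -1, 0, 0, 0, 0.001, 0.0005, 0.121, -1, 0, 0, 0, 0.001, 0.0005, 0.121, -1, 0, 0, 0, 0.001, 0.0005, 0.121, -1, 0, 0, 0, 0.001, 0.0005, 0.121, -1], squeeze=20)

```text
time_s: 10.55
eef_pos: [450.3, -79.9, 7.8]
tcp_rot: [3.07, 0.664, 0.0]
force: [-0.8, 0.2, 3.6]
width: 62.7
grasp_force: 20.0
```

Run:
```python
from plan import *
s=get_obs()['eef_pos']
plan([(s[0],s[1],110),(608.6,-93.2,110)],24.4)
```

```text
t 10.6 tcp [450.3 -79.9   7.8] w 62.7 g 20.0 F [-0.8  0.2  3.6]
turn [ 0.0001 -0.0001  0.    ]
(np.float64(450.2968594692637), np.float64(-79.92266967325175), 110) [ 0.      0.     -0.1363]
(608.6, -93.2, 110) [ 0.1849  0.1034 -0.1363]
```

Emit:
servo_tool(commands=[0, 0, 0, 0, 0, -0.06, -1, 0, 0, 0, 0, 0, -0.12, -1, 0, 0, 0, 0, 0, -0.145, -1, 0, 0, 0, 0.06, 0.034, -0.145, -1, 0, 0, 0, 0.12, 0.068, -0.145, -1, 0, 0, 0, 0.17, 0.095, -0.145, -1, 0, 0, 0, 0.184, 0.103, -0.136, -1, 0, 0, 0, 0.184, 0.103, -0.136, -1, 0, 0, 0, 0.184, 0.103, -0.136, -1, 0, 0, 0, 0.184, 0.103, -0.136, -1, 0, 0, 0, 0.184, 0.103, -0.136, -1])

```text
time_s: 11.92
eef_pos: [607.3, -93.1, 109.9]
tcp_rot: [3.071, 0.664, 0.001]
force: [-0.0, 0.6, -0.9]
width: 62.5
grasp_force: 20.0
```

Run:
```python
from plan import *
plan([(608.6,-93.2,39)],24.4)
```

```text
t 11.9 tcp [607.3 -93.1 109.9] w 62.5 g 20.0 F [-0.   0.6 -0.9]
turn [ 0.0001 -0.0001 -0.0001]
(608.6, -93.2, 39) [0.0015 0.0008 0.0945]
```

Emit:
servo_tool(commands=[0, 0, 0, 0, 0, 0.03, -1, 0, 0, 0, 0, 0, 0.055, -1, 0, 0, 0, 0, 0, 0.08, -1, 0, 0, 0, 0, 0, 0.09, -1, 0, 0, 0, 0, 0, 0.0945, -1, 0, 0, 0, 0, 0, 0.0945, -1, 0, 0, 0, 0, 0, 0.0945, -1, 0, 0, 0, 0, 0, 0.0945, -1])

```text
time_s: 12.92
eef_pos: [608.0, -93.2, 38.9]
tcp_rot: [3.07, 0.664, 0.001]
force: [0.1, -0.6, -1.7]
width: 62.7
grasp_force: 20.0
```

Emit:
servo_tool(commands=[0, 0, 0, 0, 0, 0.0005, 1, 0, 0, 0, 0, 0, 0.0005, 1, 0, 0, 0, 0, 0, 0.0005, 1, 0, 0, 0, 0, 0, 0.0005, 1, 0, 0, 0, 0, 0, -0.06, 1, 0, 0, 0, 0, 0, -0.11, 1, 0, 0, 0, 0, 0, -0.12, 1, 0, 0, 0, 0, 0, -0.12, 1, 0, 0, 0, 0, 0, -0.12, 1])

```text
time_s: 14.05
eef_pos: [606.4, -92.7, 126.3]
tcp_rot: [-3.069, -0.663, 0.005]
force: [0.2, 0.9, 0.6]
width: 94.2
grasp_force: 0.0
```

Run:
```python
from plan import *
plan([(601.4,90.8,80)],24.4)
```

```text
t 14.1 tcp [606.4 -92.7 126.3] w 94.2 g 0.0 F [0.2 0.9 0.6]
turn [-0.0008  0.0009 -0.    ]
(601.4, 90.8, 80) [ 0.0952 -0.2254  0.0621]
```

Emit:
servo_tool(commands=[0, 0, 0, 0.095, -0.225, 0, 1, 0, 0, 0, 0.095, -0.225, 0, 1, 0, 0, 0, 0.095, -0.225, 0.03, 1, 0, 0, 0, 0.095, -0.225, 0.06, 1, 0, 0, 0, 0.095, -0.225, 0.062, 1, 0, 0, 0, 0.095, -0.225, 0.062, 1, 0, 0, 0, 0.095, -0.225, 0.062, 1, 0, 0, 0, 0.095, -0.225, 0.062, 1])

```text
time_s: 15.05
eef_pos: [603.5, 89.4, 83.0]
tcp_rot: [3.071, 0.662, 0.002]
force: [0.2, 0.6, -0.3]
width: 94.0
grasp_force: 0.0
```

Run:
```python
from plan import *
plan([(601.4,90.8,4)],24.4)
b=cv2.cvtColor(grab_frame("top"),cv2.COLOR_RGB2BGR);a=cv2.cvtColor(grab_frame("scene"),cv2.COLOR_RGB2BGR)
cv2.imwrite("pics/c3.png",np.hstack([crop(a,262,252,50,4),crop(b,374,190,50,4)]))
```

```text
t 15.1 tcp [603.5  89.4  83. ] w 94.0 g 0.0 F [ 0.2  0.6 -0.3]
turn [ 0.0002 -0.0004 -0.0003]
(601.4, 90.8, 4) [-0.0019 -0.0029  0.1054]
```

View pics/c3.png

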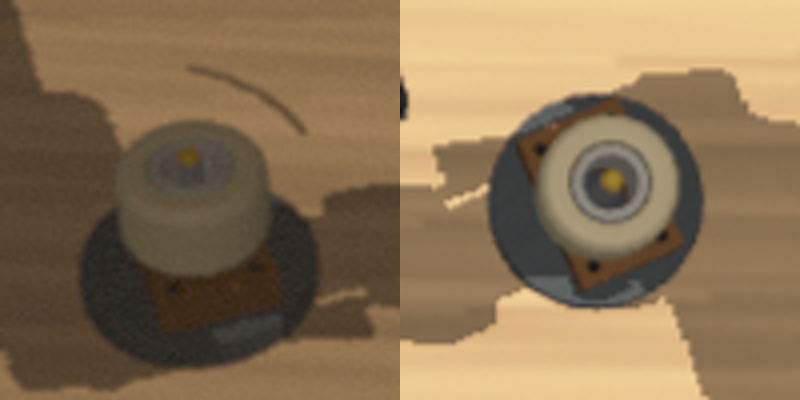

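The wheel sits flat on the plate, and the tip (crop 612,181) is centred in its bore. On to the cup, with a gentle squeeze.

Emit:
servo_tool(commands=[0, 0, 0, -0.0015, -0.002, 0.05, 1, 0, 0, 0, -0.0015, -0.002, 0.09, 1, 0, 0, 0, -0.0015, -0.002, 0.105, 1, 0, 0, 0, -0.0015, -0.002, 0.105, 1, 0, 0, 0, -0.0015, -0.002, 0.105, 1, 0, 0, 0, -0.0015, -0.002, 0.105, -1, 0, 0, 0, -0.0015, -0.002, 0.105, -1, 0, 0, 0, -0.0015, -0.002, 0.105, -1, 0, 0, 0, -0.0015, -0.002, 0.105, -1, 0, 0, 0, -0.0015, -0.002, 0.105, -1, 0, 0, 0, -0.0015, -0.002, 0.105, -1], squeeze=10)

```text
time_s: 16.52
eef_pos: [601.2, 90.9, 3.4]
tcp_rot: [-3.071, -0.664, 0.0]
force: [-0.0, 0.3, -0.3]
width: 47.9
grasp_force: 10.0
```

Run:
```python
from plan import *
s=get_obs()['eef_pos']
plan([(s[0],s[1],110),(608.6,-93.2,110)],24.4)
```

```text
t 16.5 tcp [601.2  90.9   3.4] w 47.9 g 10.0 F [-0.   0.3 -0.3]
turn [-0.  0.  0.]
(np.float64(601.1641694683959), np.float64(90.90548151063221), 110) [-0.     -0.     -0.1422]
(608.6, -93.2, 110) [-0.0924  0.2276 -0.1422]
```

Emit:
servo_tool(commands=[0, 0, 0, 0, 0, -0.05, -1, 0, 0, 0, 0, 0, -0.11, -1, 0, 0, 0, 0, 0, -0.142, -1, 0, 0, 0, -0.03, 0.07, -0.142, -1, 0, 0, 0, -0.06, 0.14, -0.142, -1, 0, 0, 0, -0.08, 0.2, -0.142, -1, 0, 0, 0, -0.0924, 0.2276, -0.142, -1, 0, 0, 0, -0.0924, 0.2276, -0.142, -1, 0, 0, 0, -0.0924, 0.2276, -0.142, -1, 0, 0, 0, -0.0924, 0.2276, -0.142, -1, 0, 0, 0, -0.0924, 0.2276, -0.142, -1])

```text
time_s: 17.9
eef_pos: [608.6, -92.1, 109.8]
tcp_rot: [-3.07, -0.666, 0.0]
force: [0.7, -0.5, -1.1]
width: 47.9
grasp_force: 10.0
```

Run:
```python
from plan import *
plan([(608.6,-93.2,70.4)],24.4)
```

```text
t 17.9 tcp [608.6 -92.1 109.8] w 47.9 g 10.0 F [ 0.7 -0.5 -1.1]
turn [-0.0001  0.      0.0005]
(608.6, -93.2, 70.4) [-0.0006  0.0014  0.0526]
```

Emit:
servo_tool(commands=[0, 0, 0, -0.0004, 0.001, 0.015, -1, 0, 0, 0, -0.0004, 0.001, 0.03, -1, 0, 0, 0, -0.0004, 0.001, 0.042, -1, 0, 0, 0, -0.0004, 0.001, 0.05, -1, 0, 0, 0, -0.0004, 0.001, 0.0525, -1, 0, 0, 0, -0.0004, 0.001, 0.0525, -1, 0, 0, 0, -0.0004, 0.001, 0.0525, -1, 0, 0, 0, -0.0004, 0.001, 0.0525, -1])

```text
time_s: 18.9
eef_pos: [608.8, -94.1, 70.7]
tcp_rot: [3.07, 0.664, 0.001]
force: [-1.3, -0.4, -0.7]
width: 47.7
grasp_force: 10.0
```

Emit:
servo_tool(commands=[0, 0, 0, 0, 0, 0.0006, -1, 0, 0, 0, 0, 0, 0.0006, 1, 0, 0, 0, 0, 0, 0.0006, 1, 0, 0, 0, 0, 0, 0.0006, 1, 0, 0, 0, 0, 0, 0.0006, 1, 0, 0, 0, 0, 0, -0.06, 1, 0, 0, 0, 0, 0, -0.1, 1, 0, 0, 0, 0, 0, -0.1, 1, 0, 0, 0, 0, 0, -0.1, 1])

```text
time_s: 20.02
eef_pos: [607.9, -93.7, 144.1]
tcp_rot: [-3.07, -0.664, 0.003]
force: [0.4, -0.5, 0.6]
width: 93.9
grasp_force: 0.0
```

Run:
```python
from plan import *
plan([(594.3,321.6,100)],24.4)
```

```text
t 20.0 tcp [607.9 -93.7 144.1] w 93.9 g 0.0 F [ 0.4 -0.5  0.6]
turn [-0.0005  0.0005  0.    ]
(594.3, 321.6, 100) [ 0.2124 -0.5117  0.0592]
```

Emit:
servo_tool(commands=[0, 0, 0, 0.2124, -0.5117, 0, 1, 0, 0, 0, 0.2124, -0.5117, 0, 1, 0, 0, 0, 0.2124, -0.5117, 0, 1, 0, 0, 0, 0.2124, -0.5117, 0, 1, 0, 0, 0, 0.2124, -0.5117, 0.03, 1, 0, 0, 0, 0.2124, -0.5117, 0.059, 1, 0, 0, 0, 0.2124, -0.5117, 0.059, 1, 0, 0, 0, 0.2124, -0.5117, 0.059, 1, 0, 0, 0, 0.2124, -0.5117, 0.059, 1, 0, 0, 0, 0.2124, -0.5117, 0.059, 1, 0, 0, 0, 0.2124, -0.5117, 0.059, 1])

```text
time_s: 21.4
eef_pos: [595.8, 320.2, 101.8]
tcp_rot: [-3.071, -0.661, -0.001]
force: [1.2, -0.3, -0.1]
width: 94.0
grasp_force: 0.0
```

Run:
```python
from meas import *
from plan import plan
plan([(594.3,321.6,13)],24.4)
b=cv2.cvtColor(grab_frame("top"),cv2.COLOR_RGB2BGR);a=cv2.cvtColor(grab_frame("scene"),cv2.COLOR_RGB2BGR)
cv2.imwrite("pics/c4.png",np.hstack([crop(a,262,242,50,4),crop(b,374,190,50,4)]))
t=blob("top",b,(376,185),(100,80,0),(125,255,255),26);print(t['e'],t['ax'],plane("top",t['e'],85))
```

```text
t 21.4 tcp [595.8 320.2 101.8] w 94.0 g 0.0 F [ 1.2 -0.3 -0.1]
turn [ 0.     -0.0003 -0.0005]
(594.3, 321.6, 13) [-0.0011 -0.0025  0.1185]
[378.0207 183.1609] [27.5177 29.4704] [609.4394 -94.0992  85.    ]
```

View pics/c4.png

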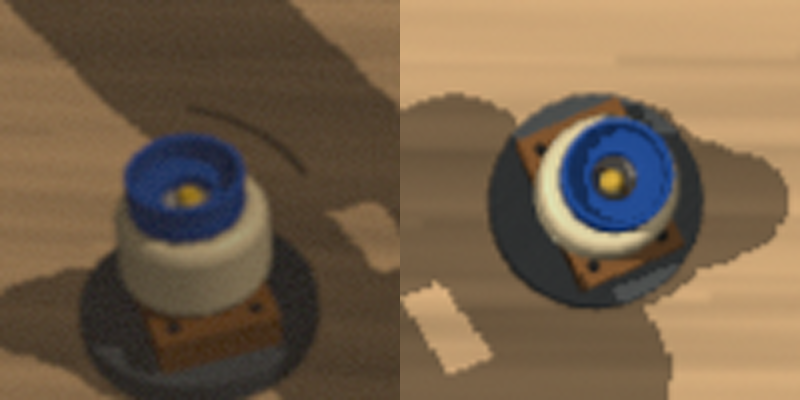

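The cup sits level on the wheel with its open side up, at (609.4, -94.1), and the tip shows in its hole. The bushing is last.

Emit:
servo_tool(commands=[0, 0, 0, -0.0008, -0.0018, 0.06, 1, 0, 0, 0, -0.0008, -0.0018, 0.1, 1, 0, 0, 0, -0.0008, -0.0018, 0.1185, 1, 0, 0, 0, -0.0008, -0.0018, 0.1185, 1, 0, 0, 0, -0.0008, -0.0018, 0.1185, 1, 0, 0, 0, -0.0008, -0.0018, 0.1185, -1, 0, 0, 0, -0.0008, -0.0018, 0.1185, -1, 0, 0, 0, -0.0008, -0.0018, 0.1185, -1, 0, 0, 0, -0.0008, -0.0018, 0.1185, -1, 0, 0, 0, -0.0008, -0.0018, 0.1185, -1, 0, 0, 0, -0.0008, -0.0018, 0.1185, -1, 0, 0, 0, -0.0008, -0.0018, 0.1185, -1], squeeze=8)

```text
time_s: 23.0
eef_pos: [594.1, 322.3, 12.3]
tcp_rot: [-3.071, -0.664, 0.0]
force: [0.5, 0.8, -0.4]
width: 27.4
grasp_force: 0.0
```

Run:
```python
from plan import *
s=get_obs()['eef_pos']
plan([(s[0],s[1],130),(609.2,-93.9,130)],24.4)
```

```text
t 23.0 tcp [594.1 322.3  12.3] w 27.4 g 0.0 F [ 0.5  0.8 -0.4]
turn [-0.  0. -0.]
(np.float64(594.0563243416746), np.float64(322.26634177565006), 130) [-0.     -0.     -0.1569]
(609.2, -93.9, 130) [-0.2108  0.5137 -0.1569]
```

Emit:
servo_tool(commands=[0, 0, 0, 0, 0, 0, -1, 0, 0, 0, 0, 0, 0, -1, 0, 0, 0, 0, 0, 0, -1])

```text
time_s: 23.38
eef_pos: [594.0, 322.3, 12.4]
tcp_rot: [-3.071, -0.664, 0.0]
force: [0.7, 0.6, 0.0]
width: 26.5
grasp_force: 8.0
```

Emit:
servo_tool(commands=[0, 0, 0, 0, 0, -0.04, -1, 0, 0, 0, 0, 0, -0.09, -1, 0, 0, 0, 0, 0, -0.14, -1, 0, 0, 0, 0, 0, -0.157, -1, 0, 0, 0, 0, 0, -0.157, -1, 0, 0, 0, 0, 0, -0.157, -1])

```text
time_s: 24.12
eef_pos: [592.9, 321.8, 127.8]
tcp_rot: [3.07, 0.664, -0.006]
force: [0.2, 0.2, -1.0]
width: 26.7
grasp_force: 8.0
```

Run:
```python
from plan import *
s=get_obs()['eef_pos']
plan([(609.2,-93.9,130)],24.4)
b=cv2.cvtColor(grab_frame("top"),cv2.COLOR_RGB2BGR);a=cv2.cvtColor(grab_frame("scene"),cv2.COLOR_RGB2BGR)
cv2.imwrite("pics/c5.png",np.hstack([crop(a,513,235,50,6)]))
```

```text
t 24.1 tcp [592.9 321.8 127.8] w 26.7 g 8.0 F [ 0.2  0.2 -1. ]
turn [-0.0001  0.0011 -0.    ]
(609.2, -93.9, 130) [-0.2091  0.5138 -0.0023]
```

View pics/c5.png

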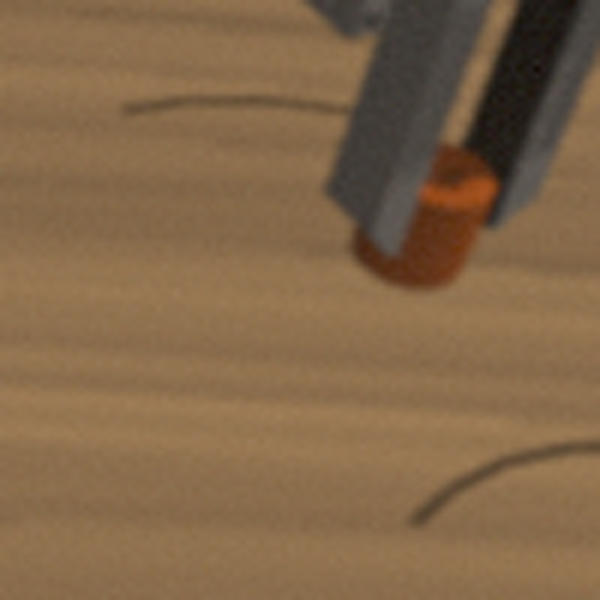

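The bushing is held upright between the pads at crop (430,220); the pads compress the soft urethane a little. I'll carry it over.

Emit:
servo_tool(commands=[0, 0, 0, -0.025, 0.06, -0.002, -1, 0, 0, 0, -0.051, 0.125, -0.002, -1, 0, 0, 0, -0.08, 0.195, -0.002, -1, 0, 0, 0, -0.11, 0.265, -0.002, -1, 0, 0, 0, -0.14, 0.335, -0.002, -1, 0, 0, 0, -0.165, 0.405, -0.002, -1, 0, 0, 0, -0.19, 0.465, -0.002, -1, 0, 0, 0, -0.209, 0.513, -0.002, -1, 0, 0, 0, -0.209, 0.513, -0.002, -1, 0, 0, 0, -0.209, 0.513, -0.002, -1, 0, 0, 0, -0.209, 0.513, -0.002, -1, 0, 0, 0, -0.209, 0.513, -0.002, -1])

```text
time_s: 25.72
eef_pos: [610.2, -91.7, 131.5]
tcp_rot: [-3.07, -0.666, 0.0]
force: [0.1, 0.1, -0.9]
width: 26.4
grasp_force: 8.0
```

Run:
```python
from plan import *
plan([(609.2,-93.9,88)],24.4)
```

```text
t 25.7 tcp [610.2 -91.7 131.5] w 26.4 g 8.0 F [ 0.1  0.1 -0.9]
turn [-0.0001  0.      0.0005]
(609.2, -93.9, 88) [-0.0025  0.0021  0.058 ]
```

Emit:
servo_tool(commands=[0, 0, 0, -0.002, 0.0018, 0.015, -1, 0, 0, 0, -0.002, 0.0018, 0.03, -1, 0, 0, 0, -0.002, 0.0018, 0.042, -1, 0, 0, 0, -0.002, 0.0018, 0.052, -1, 0, 0, 0, -0.002, 0.0018, 0.057, -1, 0, 0, 0, -0.002, 0.0018, 0.057, -1, 0, 0, 0, -0.002, 0.0018, 0.057, -1, 0, 0, 0, -0.002, 0.0018, 0.057, -1])

```text
time_s: 26.72
eef_pos: [609.7, -94.8, 89.3]
tcp_rot: [3.07, 0.664, 0.001]
force: [0.3, -0.1, 0.3]
width: 27.0
grasp_force: 8.0
```

Run:
```python
from plan import *
plan([(609.2,-93.9,87.5)],24.4)
a=cv2.cvtColor(grab_frame("scene"),cv2.COLOR_RGB2BGR)
cv2.imwrite("pics/c6.png",crop(a,262,235,45,6))
```

```text
t 26.7 tcp [609.7 -94.8  89.3] w 27.0 g 8.0 F [ 0.3 -0.1  0.3]
turn [ 0.0002 -0.0002  0.    ]
(609.2, -93.9, 87.5) [-0.0002 -0.0014  0.0024]
```

View pics/c6.png

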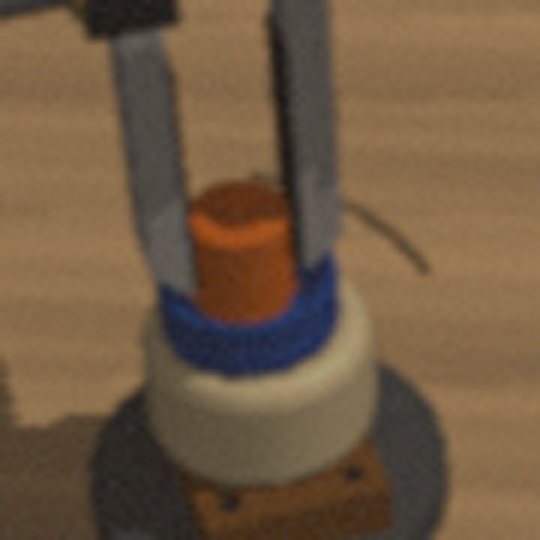

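The bushing (crop 243,255) is inside the cup's rim and about 2 mm above its floor. I'll lower it that far, release and retract.

Emit:
servo_tool(commands=[0, 0, 0, 0, -0.001, 0.0022, -1, 0, 0, 0, 0, -0.001, 0.0022, -1, 0, 0, 0, 0, -0.001, 0.0022, 1, 0, 0, 0, 0, -0.001, 0.0022, 1, 0, 0, 0, 0, -0.001, 0.0022, 1, 0, 0, 0, 0, -0.001, 0.0022, 1, 0, 0, 0, 0, -0.001, 0.0022, 1, 0, 0, 0, 0, -0.001, -0.05, 1, 0, 0, 0, 0, -0.001, -0.1, 1, 0, 0, 0, 0, -0.001, -0.12, 1])

```text
time_s: 28.02
eef_pos: [610.4, -94.4, 181.6]
tcp_rot: [3.068, 0.664, 0.006]
force: [0.5, -0.7, 0.2]
width: 94.0
grasp_force: 0.0
```

Emit:
servo_tool(commands=[0, 0, 0, -0.3, -0.15, 0, 1, 0, 0, 0, -0.3, -0.15, 0, 1, 0, 0, 0, -0.3, -0.15, 0, 1, 0, 0, 0, -0.3, -0.15, 0, 1, 0, 0, 0, -0.3, -0.15, 0, 1, 0, 0, 0, -0.3, -0.15, 0, 1, 0, 0, 0, -0.3, -0.15, 0, 1, 0, 0, 0, -0.3, -0.15, 0, 1])

```text
time_s: 29.02
eef_pos: [358.6, -84.7, 178.8]
tcp_rot: [-3.069, -0.665, 0.001]
force: [-0.1, -0.5, 0.1]
width: 94.3
grasp_force: 0.0
```

Run:
```python
from meas import *
from plan import plan
plan([])
b=cv2.cvtColor(grab_frame("top"),cv2.COLOR_RGB2BGR);a=cv2.cvtColor(grab_frame("scene"),cv2.COLOR_RGB2BGR)
cv2.imwrite("pics/c7.png",np.hstack([crop(a,262,242,50,4),crop(b,374,190,50,4)]))
t=blob("top",b,(378,182),(5,160,60),(16,255,255),16);print(t['e'],t['ax'],plane("top",t['e'],103))
```

```text
t 29.0 tcp [358.6 -84.7 178.8] w 94.3 g 0.0 F [-0.1 -0.5  0.1]
[378.8286 182.346 ] [16.2522 18.4814] [607.8572 -93.0779 103.    ]
```

View pics/c7.png

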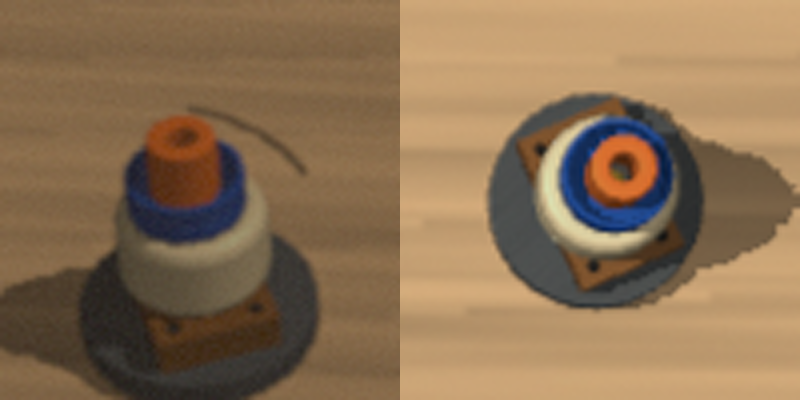

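The whole stack is upright, and the bushing stands in the cup near (608, -93). The robot is clear of it, so I'm handing in.

```bash
python3 -c "
from cell import *
print(job_done())"
```

```text
the job is handed in; nothing more can be done
None
```

The baseplate, cream wheel, blue cup (open side up) and bushing are stacked on the spindle and released; the last pictures show the stack upright and the gripper clear, and I handed the job in at about 29 s (no verdict was returned).

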